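# Set the dose on the vial filler

## Robot

A 6-joint arm with a two-finger parallel gripper is mounted at the origin on the work surface. World frame = base frame: x ahead of the robot, y to its left, z up, the work surface at z = 0. Lengths are in m, angles in rad, forces in N, time in s.
With the tool pointing down it reaches from about 0.35 to 0.775 m from the base axis. Payload 5.5 kg.
Tool frame: the origin (TCP) lies at the very end of the fingers, on their centre line; the grasp point (between the pads) lies 19 mm behind it; z points along the fingers, y is the direction in which the jaws open and shut (so a half turn about z gives the same grasp; the last joint's range is limited). The gripper opens to 85 mm and grips with 20 to 120 N. Pads are 22 mm wide; open, the fingers measure 114 mm over their backs; the gripper's body (76 mm by 85 mm) begins 54 mm behind the grasp point. The pads swing forward as they close: fully open they stand 13 mm farther back than shut.
Start: joints at [-1.391, 0.313, 0.046, 1.304, 0, 1.431], TCP at [0.181, -0.546, 0.196] pointing down, gripper open.
Joint ranges: [-2.76, 2.76], [-0.86, 1.69], [-1.03, 1.26], [-2.2, 2.34], [-1.47, 1.5], [-3.14, 3.14]. Speed limits (rad/s): [2.57, 2.57, 3.14, 3.14, 3.14, 3.14].

## Interface

Orientations are given as a unit quaternion [w, x, y, z].
In Python, from workcell import env gives the robot as it stands. The module is installed in compiled form; this text tells all that it offers.
- The arm moves only by the shell command python3 -m pendant 'ROWS' [FORCE]. ROWS is JSON, a list of rows, each an object with "fingers": the finger opening in mm, from 0 to 85.4; "delta_pos": the shift along the tool's x, y, z in mm, a list of three; "angular": the turn, a rotation vector about the tool's x, y, z in rad, a list of three. In form: [{"fingers": fingers, "delta_pos": [x, y, z], "angular": [ax, ay, az]}, ...]. A call has 1 to 12 rows; each row shifts and turns the commanded pose from where the row before left it, along the tool's axes as they then stand; what a row does not reach is not made up. A row lasts 1/10 s, in which the tool goes at most 50 mm and 8.59 degrees, less where a joint would pass 70% of its speed; a pose out of reach is approached as far as the arm can. A call is refused whole if a number of a shift passes 50 or a number of a turn 0.15, either way. A call with a gripper value outside its range is refused whole. The fingers move at their own pace and stop on an object; FORCE is the grip in N (left out, the last holds). Time passes only in rows, so rows that do not move let the fingers close. It gives the time, the measured TCP pose, the force and the opening at its end, in the units of the state.
- env.get_state(): the state, without advancing time (a new reading comes with each control period).
- env.read_camera(name): name is "scene" or "top" or "wrist"; returns the picture (400x640x3 uint8, blue, green, red); there is no depth.
- env.camera_params(name): a dict with "fx", "fy", "cx", "cy" (pixels), "k1" (the pictures are not rectified: a ray, as slopes to the right and down, at radius r is drawn at 1 + k1 r^2 times it, then the intrinsics apply), "view" (4x4, takes a point from world to camera coordinates). Camera axes: x right, y up, looking along -z (the intrinsics and any distortion apply to the point x, -y, -z); pixel columns grow to the right and rows downward; lengths in m; the calibration is good to about 2 mm. A picture is of the moment at which its call begins: read the wrist's pose just before it. camera_params takes no time and is no camera call; for the wrist camera it gives the pose at the moment of the call.
- env.hand_in(): hands the job in, once; it reports no verdict.
The state is a dict: "clock": time; "joint_pos": joint angles; "qvel": joint speeds; "tau": joint torques, N m; "tcp_pos": TCP position; "orientation": TCP orientation; "wrist_force": force on the tool from outside, world axes, zero at the start; "ft_torque": the same for the moment, N m; "finger_gap": finger opening in m.
Only numpy, scipy, OpenCV 4.12 (cv2) and the standard library are available. Lean on these libraries where they do the work, as an engineer would, in place of code of your own. Each camera call takes 0.05 s, during which the arm holds its last target. There are 200 camera calls.

## Task

Set the vial filler for the next batch at dose 7: pull the big dose knob on top straight up until it snaps out and unlocks, turn it clockwise click by click to mark 7 (seven clicks up from the stop at mark 0), then push it fully back in so that the setting is locked. Leave the bottles, vials and other loose things around it where they stand.

Things in the scene. Friction and masses are not known exactly. Their poses are not given: they have to be found in the camera images.
- filler: benchtop vial filler, fixed: steel base plate 200 x 300 mm, grey housing 170 (x) x 185 (y) mm, flat aluminium top panel 143 mm above the table; glass pump barrel and bent spout on its +y side, up to 162 mm high. Origin under its centre; front (operator) side is -x, y to its left, z up. Dose knob axis at x 0, y -45 mm.
- knob_grip (a point): dose knob (the large black fluted one, upright axis): point on its axis to pinch it at, 27 mm above its underside, 11 mm below its top. Round grip 40 mm across, 34 mm tall, over a skirt 47 mm across, 4 mm thick with a pointer nose reaching 29 mm from the axis. Pushed in, this point is 173 mm above the table and the knob's underside 3 mm above the panel; pulled out, 10 mm more.
- scale (a point): centre of the scale on the top panel (143 mm above the table): 11 engraved marks round the knob, 0, 5 and 10 longer. Mark 5 lies towards the filler's +x from the knob, mark 0 135 degrees counter-clockwise of it seen from above, mark 10 135 degrees clockwise. A white line on the knob's top and skirt points at the mark that is set.
- trimmer (a point): small flat speed trimmer near the panel's front right corner, not to be used: 18 mm across, 10 mm tall, fixed, 88 mm from the dose knob's axis; point at its underside.
- dose_lift (a joint): push-pull travel of the dose knob in m: 0 pushed in (locked), 0.010 pulled straight up to its out detent. It snaps to whichever end is nearer and stays there; it takes about 7 N to pull out and as much to push in.
- dose_turn (a joint): turn of the dose knob in rad, clockwise from above positive: 0 at mark 0 (stop), one click and mark every 27 degrees (0.4712), 4.712 at mark 10 (stop); mark 7 is 3.299. Let go, it settles into the nearest click; about 0.08 N m turns it over a click. A pin locks it while pushed in; it turns once pulled out 8 mm or more. Starts pushed in on mark 1, 2 or 3.
- bottle_mid (a point): open green glass bottle, 62 mm across, 135 mm tall; bystander, loose. Point at its centre, half-way up.
- jar_mid (a point): amber glass bottle with black cap, 48 mm across, 100 mm tall; bystander, loose. Point at its centre, half-way up.
- rack_mid (a point): clear acrylic rack 75 x 170 mm (long along its y), 46 mm tall with the vials in it; bystander, loose. Point at its centre, half-way up.
- beaker_mid (a point): glass cup, 68 mm across, 90 mm tall; bystander, loose. Point at its centre, half-way up.
- vial_mid (a point): small glass vial, 17 mm across, 42 mm tall, standing on the filler's base plate under the spout; bystander, loose. Point at its centre, half-way up.
- sprayer_mid (a point): spray top, 17 mm across, 32 mm tall, standing on the filler's top panel in the far right corner, about 89 mm from the knob's axis; bystander, loose. Point at its centre, half-way up.
- cap_mid (a point): another spray top, 17 mm across, 32 mm tall, standing on the table in front of the filler; bystander, loose. Point at its centre, half-way up.
- dish_mid (a point): shallow steel dish, 80 mm across, 22 mm tall, behind the filler; bystander, loose. Point at its centre, half-way up.

How it is judged:
On the way, in this order (a step that is already met when the one before it is completed fails the run):
1. the dose knob is pulled out to its detent (value of joint dose_lift above 0.008 m), for 0.2 s.
2. the knob, still out, is turned to mark 7 (value of joint dose_turn between 3.1484 and 3.4484 rad and value of joint dose_lift above 0.007 m), for 0.2 s.
At the end, for the whole second after the job is handed in: the knob stands at mark 7 (within 0.15 rad, a third of a click) and is pushed in (within 2 mm of fully home), and every bystander is where it was: within 20 mm (vial, spray tops) or 30 mm (bottle, jar, rack, cup, dish) (value of joint dose_turn between 3.1484 and 3.4484 rad and value of joint dose_lift below 0.002 m and distance of each of bottle_mid, jar_mid, rack_mid, beaker_mid, dish_mid from where it was at the start of the episode below 0.03 m and distance of each of vial_mid, sprayer_mid, cap_mid from where it was at the start of the episode below 0.02 m); the robot touches nothing.
It fails at once if a loose thing around the filler is knocked over or pushed away (more than 20 mm for the vial and spray tops, 30 mm for the others) (distance of any of bottle_mid, jar_mid, rack_mid, beaker_mid, dish_mid from where it was at the start of the episode above 0.03 m or distance of any of vial_mid, sprayer_mid, cap_mid from where it was at the start of the episode above 0.02 m).
It also fails if it takes over 48 s, if anything falls off the work surface, if the arm or the gripper's body presses on something with over 40 N, if the wrist force passes 120 N, or if a joint passes its speed limit or range.

## Working session

There is one attempt and no reset: what is moved stays moved. The work goes in short steps, Python scripts to look and compute and a shell command to move; the robot and the scene stay as the last step left them, time stands still between calls to the robot, and variables do not carry over. Pictures are saved under pics/ and viewed, about 8 in all and at most 12, crops included, and the job is handed in when it is done.

```bash
mkdir -p pics
cat > h.py <<'E'
import numpy as np, cv2
from workcell import env
def ray(p,uv):
    V=np.array(p["view"]); x=(uv[0]-p["cx"])/p["fx"]; y=(uv[1]-p["cy"])/p["fy"]
    rd=np.hypot(x,y); r=rd
    for _ in range(30): r=rd/(1+p["k1"]*r*r)
    s=r/rd if rd>0 else 1
    d=np.array([x*s,-y*s,-1.0]); R=V[:3,:3]
    return -R.T@V[:3,3], R.T@d
def onz(p,uv,z):
    o,d=ray(p,uv); return o+d*(z-o[2])/d[2]
def proj(p,X):
    V=np.array(p["view"]); c=V[:3,:3]@np.array(X)+V[:3,3]
    x,y=c[0]/-c[2],-c[1]/-c[2]; k=1+p["k1"]*(x*x+y*y)
    return np.array([p["fx"]*x*k+p["cx"],p["fy"]*y*k+p["cy"]])
E
python3 - <<'E'
from h import *
for n in ("top","scene"):
    im=env.read_camera(n); cv2.imwrite(f"pics/{n}0.png",im)
    p=env.camera_params(n); print(n,{k:p[k] for k in("fx","cx","cy","k1")},ray(p,(p["cx"],p["cy"])))
s=env.get_state(); print(s["clock"],s["tcp_pos"],s["orientation"],s["wrist_force"],s["finger_gap"])
E
```

```text
top {'fx': 514.7611880400995, 'cx': 321.0004215083308, 'cy': 197.02392851782975, 'k1': 0.011327995645471062} (array([0.15829493, 0.00292628, 1.87498118]), array([ 0.22178918, -0.00970995, -0.97504629]))
scene {'fx': 409.28010044307774, 'cx': 323.3841261907296, 'cy': 195.90195719921715, 'k1': -0.020048449393116032} (array([1.06745837, 0.57855441, 1.09577268]), array([-0.43311945, -0.46472158, -0.77229618]))
0.1 [ 0.18068589 -0.54534035  0.19481399] [-8.05073596e-04  9.87240531e-01  1.59234058e-01 -1.39015002e-05] [0.05651629 1.10290805 0.1113122 ] 0.08524809149021038
```

View pics/top0.png

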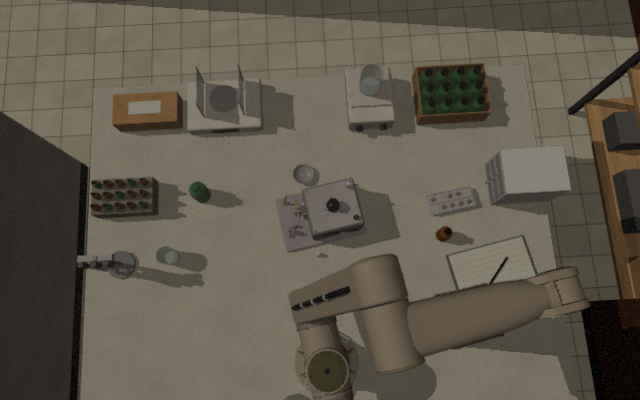

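View pics/scene0.png

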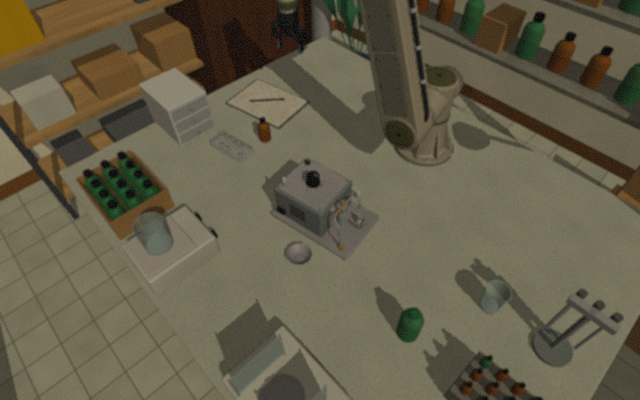

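The top view has the filler around (332,210) with the dose knob near (333,205). The scene view has the knob near (313,179). Next I'll enlarge both crops.

Run:
```python
from h import *
a=cv2.imread("pics/top0.png")[160:260,270:370]; b=cv2.imread("pics/scene0.png")[150:260,260:390]
a=cv2.resize(a,(400,400),interpolation=cv2.INTER_CUBIC); b=cv2.resize(b,(400,338),interpolation=cv2.INTER_CUBIC)
b=cv2.copyMakeBorder(b,0,62,0,0,0)
cv2.imwrite("pics/crop0.png",np.clip(np.hstack([a,b])*1.5,0,255).astype(np.uint8))
p=env.camera_params("top"); q=env.camera_params("scene")
k=onz(p,(333,205),.184); print("knob top",k, proj(q,k))
im=cv2.imread("pics/top0.png"); g=im[160:260,270:370].max(2)
m=((g<45)*255).astype(np.uint8); n,l,s,c=cv2.connectedComponentsWithStats(m)
for i in range(1,n):
    if s[i,4]>5: print(s[i],c[i]+[270,160])
im=cv2.imread("pics/scene0.png"); g=im[150:260,260:390].max(2)
m=((g<45)*255).astype(np.uint8); n,l,s,c=cv2.connectedComponentsWithStats(m)
for i in range(1,n):
    if s[i,4]>5: print('sc',s[i],c[i]+[260,150])
```

```text
knob top [ 0.5131089  -0.05249904  0.184     ] [314.85070215 173.14822068]
[ 57  39  12  13 119] [332.8487395  204.94957983]
[84 55  4  5 11] [355.54545455 217.        ]
[ 43  65  50  15 185] [338.25945946 231.61621622]
sc [45 11  5  3 10] [306.9 162. ]
sc [ 46  21  14  16 160] [312.01875 179.3125 ]
sc [30 55 15 16 98] [296.7755102  212.89795918]
sc [17 56  9  9 50] [281.08 209.74]
```

View pics/crop0.png

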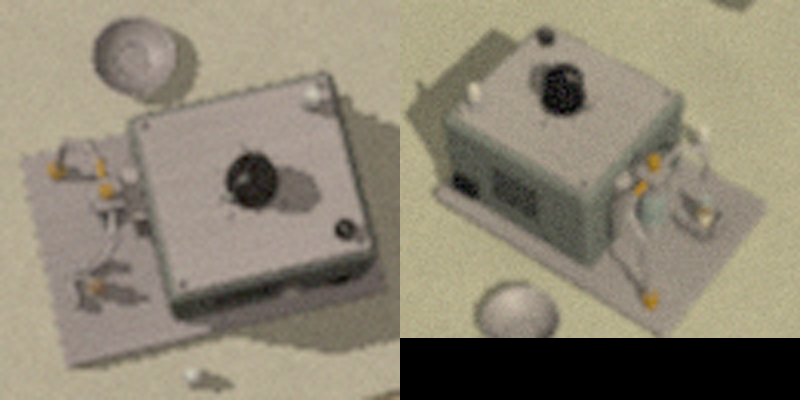

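The left crop shows the panel with its front right corner at crop (372,250), trimmer at (345,229), sprayer at (315,95) and knob at (252,180). The filler yaw looks like about +13°. Next I'll work out the numbers and the wrist camera mount.

Run:
```python
from h import *
from scipy.spatial.transform import Rotation as Ro
p=env.camera_params("top"); q=env.camera_params("scene")
k=onz(p,(332.85,204.95),.172); print("knob",k, proj(q,k),"meas 312.0,179.3")
C=lambda x,y:(270+(x+.5)/4-.5,160+(y+.5)/4-.5)
FL,FR,BR,BL=[onz(p,C(*c),.143) for c in((177,305),(372,250),(325,73),(133,120))]
for n,c in zip(("BL","BR","FR","FL"),(BL,BR,FR,FL)): print(n,c[:2])
print("edges",np.linalg.norm(BL-BR),np.linalg.norm(BR-FR)); d=BL-BR; print("yaw",np.degrees(np.arctan2(-d[0],d[1])))
cen=(BL+BR+FR+FL)/4; yaw=np.arctan2(-d[0],d[1]); print("cen",cen,"knob from cen",cen[:2]+45e-3*np.array([np.sin(yaw),-np.cos(yaw)]))
t=onz(p,C(345,229),.153); print("trimmer",t,np.linalg.norm((t-k)[:2])," sprayer",onz(p,C(313,98),.159))
for n,uv in(("jar",(444,234)),("rack",(452,201)),("cap",(320,254))): print(n,onz(p,uv,.03)[:2])
w=env.camera_params("wrist"); o,f=ray(w,(w["cx"],w["cy"])); s=env.get_state(); R=Ro.from_quat(s["orientation"],scalar_first=True).as_matrix()
print("cam in tool",R.T@(o-s["tcp_pos"]),"fwd",R.T@f,w["fx"])
dk=np.array(k[:2])-s["tcp_pos"][:2]; print("delta tool mm",R.T@np.r_[dk,0]*1000,R[:,0])
```

```text
knob [ 0.51582957 -0.05239731  0.172     ] [314.32164421 176.29868101] meas 312.0,179.3
BL [0.58224891 0.04677109]
BR [ 0.61424216 -0.1221176 ]
FR [ 0.45608126 -0.15087852]
FL [0.41877503 0.01779896]
edges 0.17189227825185951 0.1607546598229482
yaw 10.726659678803045
cen [ 0.51783684 -0.05210652  0.143     ] knob from cen [ 0.52621241 -0.0963202 ]
trimmer [ 0.47378367 -0.12848759  0.153     ] 0.08693439130841407  sprayer [ 0.5884829  -0.10907216  0.159     ]
jar [ 0.4146454  -0.45072849]
rack [ 0.53429602 -0.49360771]
cap [0.36905608 0.00051876]
cam in tool [ 0.06515719  0.00023847 -0.17881191] fwd [-0.26064497  0.00116232  0.96543402] 281.0469123673251
delta tool mm [ 473.131806   -362.57406692    0.68627449] [9.49289029e-01 3.14404655e-01 2.28942023e-04]
```

The knob is at about (0.516, -0.052). The trimmer is 87 mm away (88 stated) and the panel edges are about 0.165, so the measurement agrees. I'll rise, then traverse towards it.

```bash
python3 -m pendant '[{"fingers":85,"delta_pos":[0,0,-50],"angular":[0,0,0]},{"fingers":85,"delta_pos":[0,0,-50],"angular":[0,0,0]},{"fingers":85,"delta_pos":[34,-26,0],"angular":[0,0,0]},{"fingers":85,"delta_pos":[34,-26,0],"angular":[0,0,0]},{"fingers":85,"delta_pos":[34,-26,0],"angular":[0,0,0]},{"fingers":85,"delta_pos":[34,-26,0],"angular":[0,0,0]},{"fingers":85,"delta_pos":[34,-26,0],"angular":[0,0,0]},{"fingers":85,"delta_pos":[34,-26,0],"angular":[0,0,0]},{"fingers":85,"delta_pos":[34,-26,0],"angular":[0,0,0]},{"fingers":85,"delta_pos":[34,-26,0],"angular":[0,0,0]},{"fingers":85,"delta_pos":[34,-26,0],"angular":[0,0,0]},{"fingers":85,"delta_pos":[34,-26,0],"angular":[0,0,0]}]' 60
cat > st.py <<'E'
from h import *
from scipy.spatial.transform import Rotation as Ro
s=env.get_state(); R=Ro.from_quat(s["orientation"],scalar_first=True).as_matrix()
print(round(s["clock"],2),"tcp",np.round(s["tcp_pos"],4),"yaw",np.degrees(np.arctan2(R[1,0],R[0,0])).round(2),"tilt",np.round(R[:,2],4),"j",np.round(s["joint_pos"],3),"F",np.round(s["wrist_force"],1),"T",np.round(s["ft_torque"],2),"gap",round(s["finger_gap"],4))
import sys
if len(sys.argv)>2: print("delta tool mm",np.round(R.T@(np.array([float(sys.argv[1]),float(sys.argv[2]),s["tcp_pos"][2]])-s["tcp_pos"])*1000,1))
E
python3 st.py .516 -.052
```

```text
clock: 1.3
tcp_pos: [0.4223, -0.1905, 0.2954]
orientation: [-0.0, 0.987, 0.159, -0.0]
wrist_force: [0.9, -0.4, 0.2]
finger_gap: 0.0848
1.3 tcp [ 0.4223 -0.1905  0.2954] yaw 18.31 tilt [-3.e-04  0.e+00 -1.e+00] j [-0.597  0.084  0.003  1.489 -0.     2.225] F [ 0.9 -0.4  0.2] T [-0.06  0.01 -0.02] gap 0.0848
delta tool mm [ 132.5 -102.    -0. ]
```

```bash
python3 -m pendant '[{"fingers":85,"delta_pos":[33,-25.5,0],"angular":[0,0,0]},{"fingers":85,"delta_pos":[33,-25.5,0],"angular":[0,0,0]},{"fingers":85,"delta_pos":[33,-25.5,0],"angular":[0,0,0]},{"fingers":85,"delta_pos":[33,-25.5,0],"angular":[0,0,0]},{"fingers":85,"delta_pos":[0,0,7],"angular":[0,0,-0.149]},{"fingers":85,"delta_pos":[0,0,7],"angular":[0,0,-0.149]},{"fingers":85,"delta_pos":[0,0,7],"angular":[0,0,-0.149]},{"fingers":85,"delta_pos":[0,0,7],"angular":[0,0,-0.149]},{"fingers":85,"delta_pos":[0,0,7],"angular":[0,0,-0.149]},{"fingers":85,"delta_pos":[0,0,7],"angular":[0,0,-0.149]},{"fingers":85,"delta_pos":[0,0,0],"angular":[0,0,0]}]'
python3 st.py .516 -.052
python3 - <<'E'
from h import *
p=env.camera_params("wrist"); im=env.read_camera("wrist"); cv2.imwrite("pics/w1.png",im)
import json; json.dump({k:np.array(v).tolist() for k,v in p.items()},open("pics/w1.json","w"))
print(proj(p,[.516,-.052,.184]))
E
```

```text
clock: 2.4
tcp_pos: [0.5142, -0.0536, 0.2522]
orientation: [-0.001, 0.821, 0.57, -0.001]
wrist_force: [-0.1, 0.1, -0.8]
finger_gap: 0.085
2.4 tcp [ 0.5142 -0.0536  0.2522] yaw 69.57 tilt [-2.6e-03  6.0e-04 -1.0e+00] j [-0.259  0.192  0.024  1.406 -0.     1.668] F [-0.1  0.1 -0.8] T [ 0.04 -0.03 -0.03] gap 0.085
delta tool mm [ 2.2  1.1 -0. ]
[324.58332399 193.44393273]
```

View pics/w1.png

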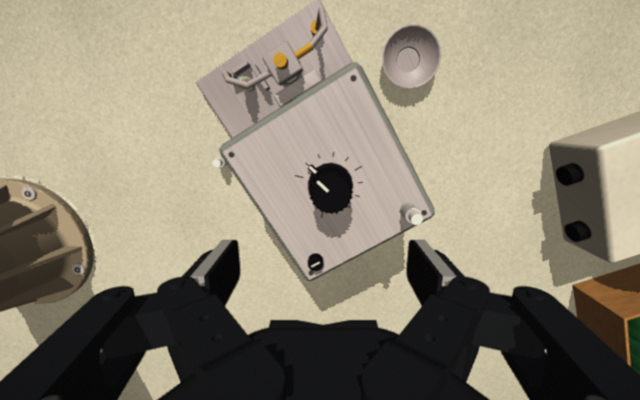

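The wrist view is clear. The knob is at about (330,187) with its white line pointing to (312,168), and the panel corners are near (221,150), (358,66), (433,213) and (308,279). I'll measure the knob centre, the white line and the panel yaw.

Run:
```python
from h import *
import json
p={k:np.array(v) for k,v in json.load(open("pics/w1.json")).items()}
im=cv2.imread("pics/w1.png"); g=im.max(2)
m=(g<55).astype(np.uint8)*255; m[:, :270]=0; m[:,400:]=0; m[:130]=0; m[240:]=0
m=cv2.morphologyEx(m,cv2.MORPH_CLOSE,np.ones((7,7)))
n,l,s,c=cv2.connectedComponentsWithStats(m); i=1+s[1:,4].argmax(); print(s[i],c[i])
cnt=max(cv2.findContours((l==i).astype(np.uint8),cv2.RETR_EXTERNAL,cv2.CHAIN_APPROX_NONE)[0],key=len)
# white line on top: bright pixels inside hull
hm=cv2.drawContours(np.zeros_like(m),[cv2.convexHull(cnt)],-1,255,-1); hm=cv2.dilate(hm,np.ones((9,9)))
w=((im.min(2)>200)&(hm>0)).astype(np.uint8); n2,l2,s2,c2=cv2.connectedComponentsWithStats(w)
for j in range(1,n2):
    if s2[j,4]>3:
        ys,xs=np.where(l2==j); P=np.array([onz(p,(x,y),.184)[:2] for x,y in zip(xs,ys)])
        u=np.linalg.svd(P-P.mean(0))[2][0]; print("white",s2[j],c2[j],P.mean(0),"dir",np.degrees(np.arctan2(u[1],u[0])))
(cx,cy),r=cv2.minEnclosingCircle(cnt); print("circ",cx,cy,r)
# panel by colour: brightness vs surroundings corners refined by hand values
cor=[(221,150),(358,66),(433,213),(308,279)]
gr=cv2.cvtColor(im,cv2.COLOR_BGR2GRAY)
W=[onz(p,c,.143)[:2] for c in cor]; print(np.round(W,4))
for a,b in((0,1),(1,2),(2,3),(3,0)):
    d=W[b]-W[a]; print("edge",np.linalg.norm(d).round(4),np.degrees(np.arctan2(d[1],d[0])).round(1))
print("cen",np.mean(W,0))
t=onz(p,(316,261),.153); sp=onz(p,(415,217),.165); print("trim",t,"spray",sp)
cv2.imwrite("pics/w1c.png",cv2.resize(im[120:300,210:450],(800,600),interpolation=cv2.INTER_CUBIC))
```

```text
[ 309  164   43   49 1713] [330.20431991 187.82428488]
white [318 182   9   9  12] [322.75 186.5 ] [ 0.51670188 -0.04537593] dir -64.03120516138239
circ 329.4253234863281 188.12655639648438 24.7623233795166
[[ 0.4295  0.0177]
 [ 0.5853  0.0437]
 [ 0.6146 -0.1231]
 [ 0.4591 -0.1507]]
edge 0.158 9.4
edge 0.1693 -80.0
edge 0.158 -169.9
edge 0.1711 100.0
cen [ 0.52214551 -0.05311869]
trim [ 0.478049   -0.12762425  0.153     ] spray [ 0.5907007  -0.11093656  0.165     ]
```

View pics/w1c.png

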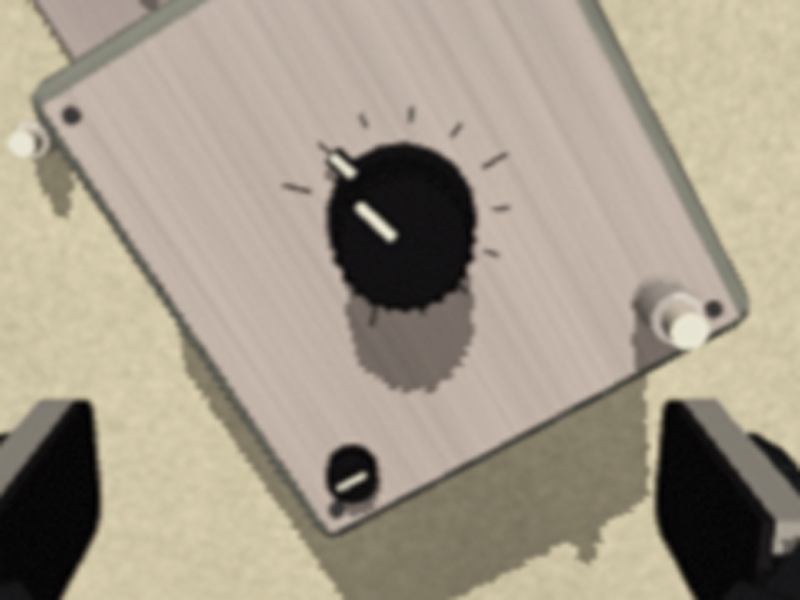

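The white line points at mark 1, next to the long mark 0, so it needs 6 clicks or 162°. I'll get the axis from the scale marks.

```bash
python3 - <<'E'
from h import *
import json
from scipy.optimize import least_squares
p={k:np.array(v) for k,v in json.load(open("pics/w1.json")).items()}
F=lambda x,y:(210+(x+.5)*.3-.5,120+(y+.5)*.3-.5)
# inner/outer mid-points; long marks 0,5,10 only separately
mk={1:(325,150),2:(363,120),3:(410,114),4:(456,130),6:(500,209),7:(490,252),0:(297,188),5:(495,160),10:(373,316)}
P={k:onz(p,F(*v),.143)[:2] for k,v in mk.items()}
def res(v):
    return np.concatenate([P[k]-v[:2]-v[2+(k%5==0)]*np.array([np.cos(v[4]+np.radians(135-27*k)),np.sin(v[4]+np.radians(135-27*k))]) for k in P])
s=least_squares(res,[.516,-.052,.035,.035,.17]); print(s.x,np.degrees(s.x[4]),np.abs(s.fun).max())
c=s.x[:2]
l=[onz(p,F(*v),.184)[:2] for v in((360,207),(393,238))]; d=l[0]-l[1]; print("line deg rel scale",np.degrees(np.arctan2(d[1],d[0])-s.x[4]))
print("top disc proj",(proj(p,[*c,.184])-[210,120])/.3, "top radius",[(proj(p,[c[0]+.02*np.cos(a),c[1]+.02*np.sin(a),.184])-[210,120])/.3 for a in np.arange(0,6.3,1.57)])
E
python3 st.py
```

```text
[ 0.52112256 -0.05423251  0.03139449  0.0340153   0.17775239] 10.184461767657147 0.0006018634923641436
line deg rel scale 105.45216119020971
top disc proj [402.44066694 245.89932164] top radius [array([471.9663306 , 220.89323398]), array([376.83379374, 177.88326808]), array([333.86893183, 270.44317919]), array([426.97082069, 311.39506649]), array([472.04244523, 221.10887364])]
2.45 tcp [ 0.5145 -0.0537  0.2529] yaw 69.37 tilt [-1.7e-03  3.0e-04 -1.0e+00] j [-0.259  0.192  0.026  1.406 -0.     1.672] F [ 0.6 -0.6  0.1] T [-0.02 -0.02 -0.03] gap 0.0848
```

```bash
python3 -m pendant '[{"fingers":85,"delta_pos":[3,6,0],"angular":[0,0,-0.149]},{"fingers":85,"delta_pos":[0,0,0],"angular":[0,0,-0.149]},{"fingers":85,"delta_pos":[0,0,0],"angular":[0,0,-0.149]},{"fingers":85,"delta_pos":[0,0,0],"angular":[0,0,-0.149]},{"fingers":85,"delta_pos":[0,0,0],"angular":[0,0,-0.149]},{"fingers":85,"delta_pos":[0,0,0],"angular":[0,0,-0.149]},{"fingers":85,"delta_pos":[0,0,0],"angular":[0,0,-0.149]},{"fingers":85,"delta_pos":[0,0,0],"angular":[0,0,-0.149]},{"fingers":85,"delta_pos":[0,0,0],"angular":[0,0,-0.149]},{"fingers":85,"delta_pos":[0,0,0],"angular":[0,0,-0.149]},{"fingers":85,"delta_pos":[0,0,0],"angular":[0,0,-0.149]},{"fingers":85,"delta_pos":[0,0,0],"angular":[0,0,-0.149]}]' >/dev/null
python3 -m pendant '[{"fingers":85,"delta_pos":[0,0,0],"angular":[0,0,-0.149]},{"fingers":85,"delta_pos":[0,0,0],"angular":[0,0,-0.149]},{"fingers":85,"delta_pos":[0,0,0],"angular":[0,0,-0.149]},{"fingers":85,"delta_pos":[0,0,0],"angular":[0,0,-0.149]},{"fingers":85,"delta_pos":[0,0,0],"angular":[0,0,-0.149]},{"fingers":85,"delta_pos":[0,0,0],"angular":[0,0,-0.149]},{"fingers":85,"delta_pos":[0,0,0],"angular":[0,0,-0.149]},{"fingers":85,"delta_pos":[0,0,0],"angular":[0,0,-0.149]},{"fingers":85,"delta_pos":[0,0,0],"angular":[0,0,0]},{"fingers":85,"delta_pos":[0,0,0],"angular":[0,0,0]}]' >/dev/null
python3 st.py .521 -.053
python3 - <<'E'
from h import *
p=env.camera_params("wrist"); im=env.read_camera("wrist"); cv2.imwrite("pics/w2.png",im)
import json; json.dump({k:np.array(v).tolist() for k,v in p.items()},open("pics/w2.json","w"))
c=proj(p,[.521,-.054,.165]); x0,y0=(c-[100,75]).astype(int); print(c,x0,y0)
cv2.imwrite("pics/w2c.png",cv2.resize(im[y0:y0+150,x0:x0+200],(800,600),interpolation=cv2.INTER_CUBIC))
E
```

```text
4.65 tcp [ 0.5218 -0.0532  0.2538] yaw -120.02 tilt [ 3.e-04 -2.e-04 -1.e+00] j [-0.255  0.204  0.043  1.41  -0.    -1.301] F [-0.8  0.  -0.5] T [-0.04  0.    0.01] gap 0.0847
delta tool mm [ 0.2  0.8 -0. ]
[323.25798797 191.10083266] 223 116
```

View pics/w2c.png

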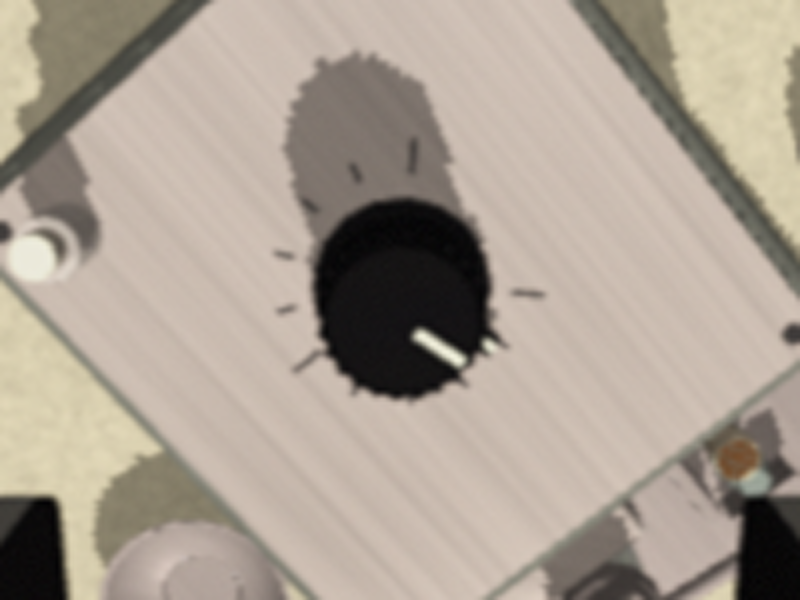

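The second view, from the opposite side, shows the same state. Its marks are 0 (528,294), 5 (306,362), 6 (286,309), 7 (284,255), 8 (310,206), 9 (355,172) and 10 (413,156). I'll fit again.

Run:
```python
from h import *
import json
from scipy.optimize import least_squares
def fit(mk,F,p):
    P={k:onz(p,F(*v),.143)[:2] for k,v in mk.items()}
    res=lambda v:np.concatenate([P[k]-v[:2]-v[2+(k%5==0)]*np.array([np.cos(v[4]+np.radians(135-27*k)),np.sin(v[4]+np.radians(135-27*k))]) for k in P])
    s=least_squares(res,[.516,-.052,.035,.035,.17]); return s.x,np.abs(s.fun).max()
for n,mk,sc,o,bot in(("w1",{1:(325,150),2:(363,120),3:(410,114),4:(456,130),6:(500,209),7:(490,252),0:(297,188),5:(495,160),10:(373,316)},.3,(210,120),0),
 ("w2",{0:(528,294),10:(413,156),9:(355,172),8:(310,206),7:(284,255),6:(286,309),5:(306,362)},.25,(223,116),0)):
    p={k:np.array(v) for k,v in json.load(open(f"pics/{n}.json")).items()}
    F=lambda x,y:(o[0]+(x+.5)*sc-.5,o[1]+(y+.5)*sc-.5)
    x,e=fit(mk,F,p); print(n,x,np.degrees(x[4]),e)
    # outline of knob vs predicted cylinder outline (r 20, z .150...184) for this centre
    im=cv2.imread(f"pics/{n}.png"); g=im.max(2); c=proj(p,[*x[:2],.17]).astype(int)
    m=np.zeros_like(g); m[c[1]-45:c[1]+45,c[0]-45:c[0]+45]=(g<55)[c[1]-45:c[1]+45,c[0]-45:c[0]+45]*255
    m=cv2.morphologyEx(m,cv2.MORPH_CLOSE,np.ones((5,5))); m=cv2.morphologyEx(m,cv2.MORPH_OPEN,np.ones((7,7)))
    ys,xs=np.where(m>0); print("obs L R T B",xs.min(),xs.max(),ys.min(),ys.max())
    T=np.array([proj(p,[x[0]+.02*np.cos(a),x[1]+.02*np.sin(a),z]) for a in np.linspace(0,6.28,60) for z in(.150,.184)])
    print("pred",T.min(0).round(1),T.max(0).round(1))
    top=T[1::2]; print("pred top",top.min(0).round(1),top.max(0).round(1))
```

```text
w1 [ 0.52112256 -0.05423251  0.03139449  0.0340153   0.17775239] 10.184461767657147 0.0006018634923641436
obs L R T B 309 351 164 212
pred [308.7 166.1] [352.8 214.7]
pred top [308.7 172. ] [352.8 214.7]
w2 [ 0.52139236 -0.05386318  0.03157234  0.03359889  0.17505436] 10.029875761633328 0.00018684666593109592
obs L R T B 302 344 166 214
pred [301.1 168.7] [344.8 217.1]
pred top [301.1 174.8] [344.8 217.1]
```

Both views agree on an axis of (0.5213, -0.0540), a scale yaw of 10.1° and mark 1. I'll descend with the fingers at 62 mm.

```bash
python3 -m pendant '[{"fingers":62,"delta_pos":[1,0,0],"angular":[0,0,0]},{"fingers":62,"delta_pos":[0,0,0],"angular":[0,0,0]},{"fingers":62,"delta_pos":[0,0,20],"angular":[0,0,0]},{"fingers":62,"delta_pos":[0,0,20],"angular":[0,0,0]},{"fingers":62,"delta_pos":[0,0,20],"angular":[0,0,0]},{"fingers":62,"delta_pos":[0,0,20],"angular":[0,0,0]},{"fingers":62,"delta_pos":[0,0,10],"angular":[0,0,0]},{"fingers":62,"delta_pos":[0,0,7],"angular":[0,0,0]},{"fingers":62,"delta_pos":[0,0,4],"angular":[0,0,0]},{"fingers":62,"delta_pos":[0,0,0],"angular":[0,0,0]}]'>/dev/null
python3 st.py .5213 -.054
```

```text
5.7 tcp [ 0.5213 -0.054   0.1527] yaw -119.72 tilt [ 1.e-04 -1.e-04 -1.e+00] j [-0.256  0.232 -0.169  1.169 -0.    -1.309] F [-0.7 -0.2  0.4] T [ 0.01  0.05 -0.02] gap 0.0618
delta tool mm [-0.   0.1 -0. ]
```

Spot on and without contact. I'll close the fingers at 60 N.

```bash
python3 -m pendant '[{"fingers":30,"delta_pos":[0,0,0],"angular":[0,0,0]},{"fingers":30,"delta_pos":[0,0,0],"angular":[0,0,0]},{"fingers":30,"delta_pos":[0,0,0],"angular":[0,0,0]},{"fingers":30,"delta_pos":[0,0,0],"angular":[0,0,0]},{"fingers":30,"delta_pos":[0,0,0],"angular":[0,0,0]},{"fingers":30,"delta_pos":[0,0,0],"angular":[0,0,0]}]' 60 >/dev/null
python3 st.py .5213 -.054
```

```text
6.3 tcp [ 0.5212 -0.054   0.1526] yaw -119.71 tilt [ 1.e-04 -1.e-04 -1.e+00] j [-0.256  0.232 -0.17   1.169 -0.    -1.309] F [ 0.4 -0.3 -0.4] T [-0.01 -0.03  0.03] gap 0.0299
delta tool mm [-0.  -0.1  0. ]
```

The gap reached 30 mm without stopping on the 40 mm knob, so something disagrees. I'll look.

Run:
```python
from h import *
im=env.read_camera("wrist"); sc=env.read_camera("scene"); cv2.imwrite("pics/w3f.png",im); cv2.imwrite("pics/s3f.png",sc)
a=cv2.resize(im,(640,400)); b=cv2.resize(sc[110:260,240:400],(213*2-26,375)); 
cv2.imwrite("pics/w3.png",np.hstack([cv2.resize(im[100:400,160:480],(400,375)),b]))
```

```text
(no output)
```

View pics/w3.png

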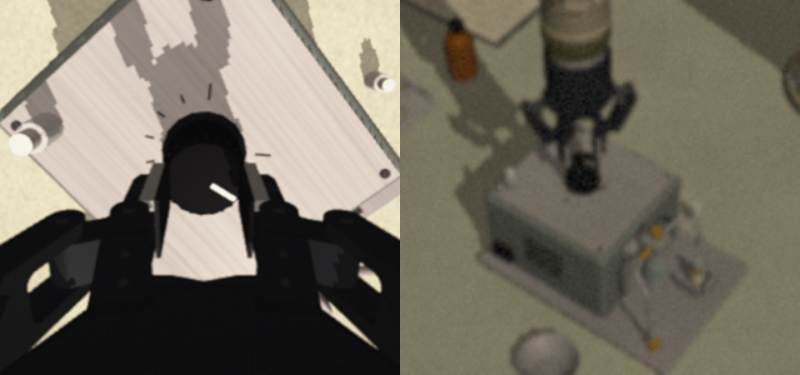

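The picture shows both pads standing beside the knob with the knob centred between them, and the apparent pad spacing is about 35–40 mm. The 30 mm reading is doubtful. Closing further will tell whether the fingers stop on the knob.

```bash
python3 -m pendant '[{"fingers":25,"delta_pos":[0,0,0],"angular":[0,0,0]},{"fingers":25,"delta_pos":[0,0,0],"angular":[0,0,0]},{"fingers":25,"delta_pos":[0,0,0],"angular":[0,0,0]}]' >/dev/null
python3 st.py .5213 -.054
python3 - <<'E'
from h import *
p=env.camera_params("wrist"); im=env.read_camera("wrist"); cv2.imwrite("pics/w4f.png",im)
cc=lambda X:((proj(p,X)-[160,100])*1.25).round(1)
for z in(.150,.173,.184): print(z,cc([.5213,-.054,z]))
ty=np.array([-.866,.5])
for z in(.1526,.1716):
  for g in(.02,.015): print(z,g,cc([*(np.array([.5213,-.054])+g*ty),z]),cc([*(np.array([.5213,-.054])-g*ty),z]))
cv2.imwrite("pics/w4.png",cv2.resize(im[180:360,230:420],(760,600),interpolation=cv2.INTER_CUBIC)*np.uint8(1))
E
```

```text
6.7 tcp [ 0.5212 -0.054   0.1526] yaw -119.72 tilt [-0.e+00 -1.e-04 -1.e+00] j [-0.256  0.232 -0.17   1.169 -0.    -1.309] F [-0.2 -0.9  0.3] T [-0.05  0.05  0.01] gap 0.0247
delta tool mm [-0.1 -0.1 -0. ]
0.15 [203.4 153.3]
0.173 [203.4 169.6]
0.184 [203.3 179.1]
0.1526 0.02 [240.4 155.1] [166.4 154.7]
0.1526 0.015 [231.2 155. ] [175.7 154.8]
0.1716 0.02 [244.3 168.7] [162.4 168.3]
0.1716 0.015 [234.1 168.7] [172.7 168.4]
```

View pics/w4.png

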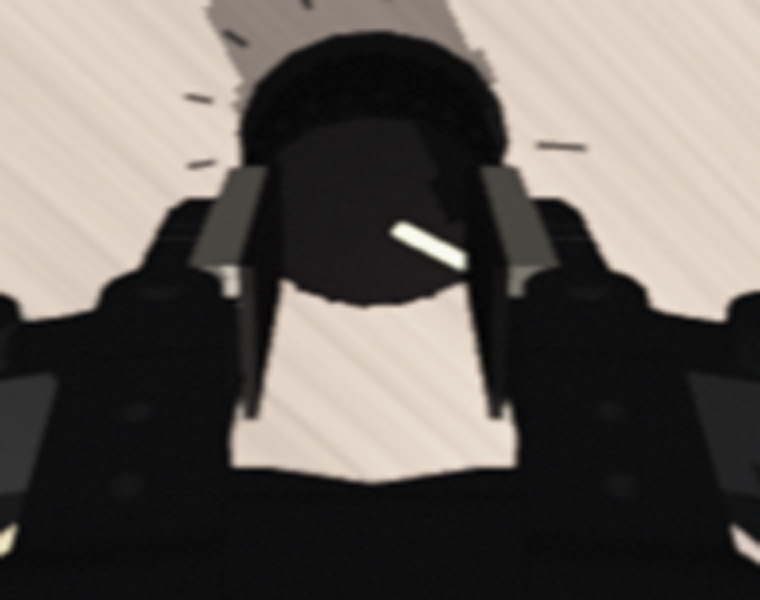

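The last view shows the pads overlying the knob's top edge, so they closed above it. Projecting the visible tip corner puts the real tips about 44 mm behind the reported TCP at gap 25, and about 55 mm behind when open. That means the tips were near z 0.197, above the knob top at 0.184. Nothing was touched. I'll open and go lower, watching the force.

```bash
python3 -m pendant '[{"fingers":62,"delta_pos":[0,0,0],"angular":[0,0,0]},{"fingers":62,"delta_pos":[0,0,0],"angular":[0,0,0]},{"fingers":62,"delta_pos":[0,0,0],"angular":[0,0,0]},{"fingers":62,"delta_pos":[0,0,0],"angular":[0,0,0]},{"fingers":62,"delta_pos":[0,0,8],"angular":[0,0,0]},{"fingers":62,"delta_pos":[0,0,8],"angular":[0,0,0]},{"fingers":62,"delta_pos":[0,0,8],"angular":[0,0,0]},{"fingers":62,"delta_pos":[0,0,0],"angular":[0,0,0]}]' >/dev/null
python3 st.py .5213 -.054
python3 - <<'E'
from h import *
p=env.camera_params("wrist"); im=env.read_camera("wrist"); cv2.imwrite("pics/w5f.png",im)
cv2.imwrite("pics/w5.png",im[150:400,120:520])
print([ (proj(p,[.5213,-.054,z])-[120,150]).round(1) for z in (.150,.184)])
E
```

```text
7.55 tcp [ 0.5199 -0.0537  0.1267] yaw -119.71 tilt [-3.e-03  7.e-04 -1.e+00] j [-0.256  0.247 -0.215  1.112 -0.    -1.309] F [ 0.6 -0.   0.1] T [-0.01  0.03 -0.01] gap 0.062
delta tool mm [-0.4 -1.3 -0. ]
[array([200.7,  88.1]), array([200.3, 116.2])]
```

View pics/w5.png

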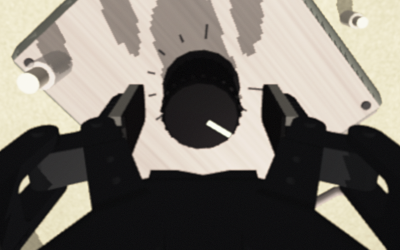

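The fingers, at gap 62, stand clear on both sides of the knob, and the wrist force is about zero. I'll go 16 mm further and close.

```bash
python3 -m pendant '[{"fingers":62,"delta_pos":[0,0,6],"angular":[0,0,0]},{"fingers":62,"delta_pos":[0,0,6],"angular":[0,0,0]},{"fingers":62,"delta_pos":[0,0,4],"angular":[0,0,0]},{"fingers":62,"delta_pos":[0,0,0],"angular":[0,0,0]},{"fingers":62,"delta_pos":[0,0,0],"angular":[0,0,0]}]' 60 >/dev/null
python3 st.py .5213 -.054
python3 -m pendant '[{"fingers":30,"delta_pos":[0,0,0],"angular":[0,0,0]},{"fingers":30,"delta_pos":[0,0,0],"angular":[0,0,0]},{"fingers":30,"delta_pos":[0,0,0],"angular":[0,0,0]},{"fingers":30,"delta_pos":[0,0,0],"angular":[0,0,0]},{"fingers":30,"delta_pos":[0,0,0],"angular":[0,0,0]}]' 60 >/dev/null
python3 st.py .5213 -.054
```

```text
8.1 tcp [ 0.5212 -0.054   0.1125] yaw -119.72 tilt [-2.e-04 -0.e+00 -1.e+00] j [-0.257  0.256 -0.24   1.075 -0.    -1.309] F [0.5 0.  0.6] T [ 0.05 -0.01  0.03] gap 0.0618
delta tool mm [-0.1 -0.1 -0. ]
8.6 tcp [ 0.5214 -0.054   0.1133] yaw -119.71 tilt [ 8.e-04 -2.e-04 -1.e+00] j [-0.256  0.255 -0.239  1.076 -0.    -1.309] F [-1.5  0.   5.2] T [ 0.16  0.56 -0.02] gap 0.037
delta tool mm [ 0.   0.1 -0. ]
```

The fingers stopped on the knob at 37 mm, since the pads sit in its flutes. I'll pull up 11 mm.

```bash
python3 -m pendant '[{"fingers":30,"delta_pos":[0,0,-3],"angular":[0,0,0]},{"fingers":30,"delta_pos":[0,0,-3],"angular":[0,0,0]},{"fingers":30,"delta_pos":[0,0,-3],"angular":[0,0,0]},{"fingers":30,"delta_pos":[0,0,-2],"angular":[0,0,0]},{"fingers":30,"delta_pos":[0,0,0],"angular":[0,0,0]},{"fingers":30,"delta_pos":[0,0,0],"angular":[0,0,0]},{"fingers":30,"delta_pos":[0,0,0],"angular":[0,0,0]}]' >/dev/null
python3 st.py .5213 -.054
```

```text
9.3 tcp [ 0.5213 -0.054   0.1235] yaw -119.71 tilt [ 1.e-04 -1.e-04 -1.e+00] j [-0.257  0.249 -0.221  1.101 -0.    -1.309] F [ 2.9 -0.4 -7.8] T [ 0.06 -0.59 -0.04] gap 0.0369
delta tool mm [-0.  0. -0.]
```

Run:
```python
from h import *
p=env.camera_params("wrist"); im=env.read_camera("wrist"); cv2.imwrite("pics/w6f.png",im)
R=np.array(p["view"])[:3,:3]; back=-R[1]*np.array([1,1,0]); back/=np.linalg.norm(back)
for z in(.184,.194): print(z,proj(p,np.array([.5213,-.054,z])+.02*back),proj(p,[.5213,-.054,z]))
c=int(proj(p,[.5213,-.054,.19])[0]); print([(r,int(im[r,c-6:c+7].max(1).mean())) for r in range(240,340,3)])
w=(im[200:330,c-45:c+60].min(2)>190).astype(np.uint8); n,l,s,ce=cv2.connectedComponentsWithStats(w); print([(s[i].tolist(),(ce[i]+[c-45,200]).round(1).tolist()) for i in range(1,n) if s[i,4]>8])
a=np.radians(10.1+108)
for z in(.184,.194): print("line",z,proj(p,[.5213+.0115*np.cos(a),-.054+.0115*np.sin(a),z]))
```

```text
0.184 [322.72133047 305.85809118] [322.70284634 269.02382332]
0.194 [322.68640072 319.73643239] [322.66487148 280.63149816]
[(240, 12), (243, 14), (246, 30), (249, 32), (252, 32), (255, 33), (258, 33), (261, 33), (264, 34), (267, 34), (270, 34), (273, 35), (276, 35), (279, 36), (282, 36), (285, 36), (288, 38), (291, 37), (294, 37), (297, 38), (300, 38), (303, 38), (306, 39), (309, 39), (312, 38), (315, 142), (318, 236), (321, 237), (324, 124), (327, 15), (330, 16), (333, 17), (336, 17), (339, 17)]
[([79, 0, 26, 39, 725], [371.2, 217.1]), ([0, 19, 6, 11, 39], [278.6, 225.3]), ([0, 86, 93, 38, 1165], [326.3, 310.6])]
line 0.184 [343.23807878 280.62279143]
line 0.194 [344.79799782 292.97350121]
```

The disc edge is at row 315 against a bias-corrected prediction of 316 for out and 302 for in, so the knob is out. I'll turn it clockwise by 162°, starting with 10 rows of 0.1488.

```bash
python3 -m pendant '[{"fingers":30,"delta_pos":[0,0,0],"angular":[0,0,0.1488]},{"fingers":30,"delta_pos":[0,0,0],"angular":[0,0,0.1488]},{"fingers":30,"delta_pos":[0,0,0],"angular":[0,0,0.1488]},{"fingers":30,"delta_pos":[0,0,0],"angular":[0,0,0.1488]},{"fingers":30,"delta_pos":[0,0,0],"angular":[0,0,0.1488]},{"fingers":30,"delta_pos":[0,0,0],"angular":[0,0,0.1488]},{"fingers":30,"delta_pos":[0,0,0],"angular":[0,0,0.1488]},{"fingers":30,"delta_pos":[0,0,0],"angular":[0,0,0.1488]},{"fingers":30,"delta_pos":[0,0,0],"angular":[0,0,0.1488]},{"fingers":30,"delta_pos":[0,0,0],"angular":[0,0,0.1488]},{"fingers":30,"delta_pos":[0,0,0],"angular":[0,0,0]}]' >/dev/null
python3 st.py .5213 -.054
```

```text
10.45 tcp [ 0.5208 -0.053   0.1235] yaw 155.02 tilt [-6.0e-04  1.6e-03 -1.0e+00] j [-2.560e-01  2.480e-01 -2.220e-01  1.102e+00  1.000e-03  1.800e-01] F [ 2.6  2.8 -7.4] T [ 0.66 -0.27  0.17] gap 0.0366
delta tool mm [-0.9 -0.7 -0. ]
```

```bash
python3 -m pendant '[{"fingers":30,"delta_pos":[0,0,0],"angular":[0,0,0.1488]},{"fingers":30,"delta_pos":[0,0,0],"angular":[0,0,0.1488]},{"fingers":30,"delta_pos":[0,0,0],"angular":[0,0,0.1488]},{"fingers":30,"delta_pos":[0,0,0],"angular":[0,0,0.1488]},{"fingers":30,"delta_pos":[0,0,0],"angular":[0,0,0.1488]},{"fingers":30,"delta_pos":[0,0,0],"angular":[0,0,0.1488]},{"fingers":30,"delta_pos":[0,0,0],"angular":[0,0,0.1488]},{"fingers":30,"delta_pos":[0,0,0],"angular":[0,0,0.1488]},{"fingers":30,"delta_pos":[0,0,0],"angular":[0,0,0.1488]},{"fingers":30,"delta_pos":[0,0,0],"angular":[0,0,0]},{"fingers":30,"delta_pos":[0,0,0],"angular":[0,0,0]}]' >/dev/null
python3 st.py .5213 -.054
python3 - <<'E'
from h import *
p=env.camera_params("wrist"); im=env.read_camera("wrist"); cv2.imwrite("pics/w7f.png",im)
c=proj(p,[.5213,-.054,.18]).astype(int); print((proj(p,[.5213,-.054,.194])-c+[100,75])*4)
for k in(5,6,7,8):
    a=np.radians(10.1+135-27*k); print(k,[((proj(p,[.5213+r*np.cos(a),-.054+r*np.sin(a),z])-c+[100,75])*4).round() for r,z in((.0115,.194),(.027,.160),(.0335,.143))])
cv2.imwrite("pics/w7.png",cv2.resize(im[c[1]-75:c[1]+75,c[0]-100:c[0]+100],(800,600),interpolation=cv2.INTER_CUBIC))
E
```

```text
11.55 tcp [ 0.5217 -0.0523  0.1235] yaw 78.55 tilt [ 9.0e-04  3.2e-03 -1.0e+00] j [-0.255  0.249 -0.221  1.101  0.003  1.515] F [ 5.9  6.6 -8.7] T [ 1.15 -0.58  0.03] gap 0.0368
delta tool mm [-1.7 -0.1 -0. ]
[402.80235567 366.44428161]
5 [array([502., 332.]), array([587., 165.]), array([610., 108.])]
6 [array([508., 375.]), array([596., 249.]), array([619., 204.])]
7 [array([491., 416.]), array([563., 327.]), array([582., 291.])]
8 [array([455., 446.]), array([498., 382.]), array([509., 353.])]
```

View pics/w7.png

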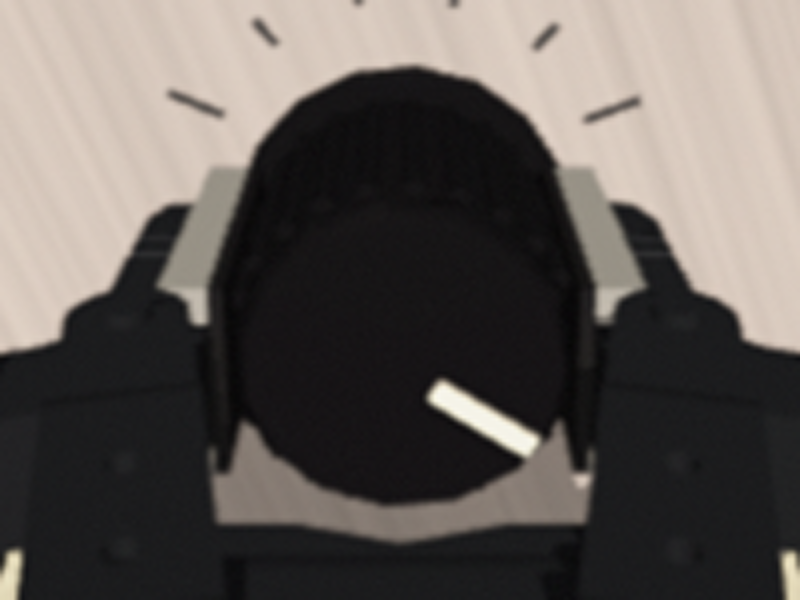

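The line runs from (437,388) to (533,448). Its midpoint (485,418) matches the prediction for mark 7 of (491,416). Twist torque is about 0, so it rests in the click. I'll check the angle numerically and then push in.

```bash
python3 - <<'E'
from h import *
p=env.camera_params("wrist"); c=proj(p,[.5213,-.054,.18]).astype(int)
a,b=[onz(p,np.array(v)/4+c-[100,75],.194) for v in((437,388),(533,448))]; d=b-a
print("scale angle",np.degrees(np.arctan2(d[1],d[0]))-10.1,"mark7 = -54")
E
python3 -m pendant '[{"fingers":30,"delta_pos":[0,0,3],"angular":[0,0,0]},{"fingers":30,"delta_pos":[0,0,3],"angular":[0,0,0]},{"fingers":30,"delta_pos":[0,0,3],"angular":[0,0,0]},{"fingers":30,"delta_pos":[0,0,3],"angular":[0,0,0]},{"fingers":30,"delta_pos":[0,0,0],"angular":[0,0,0]},{"fingers":30,"delta_pos":[0,0,0],"angular":[0,0,0]}]' >/dev/null
python3 st.py .5213 -.054
```

```text
scale angle -56.76970789004182 mark7 = -54
12.2 tcp [ 0.5218 -0.0524  0.1133] yaw 78.57 tilt [ 0.0024  0.0025 -1.    ] j [-0.255  0.254 -0.24   1.075  0.003  1.515] F [2.7 7.8 4.4] T [1.26 0.21 0.05] gap 0.0366
delta tool mm [-1.7 -0.2 -0. ]
```

The angle is -56.8°, and with the same -2.6° bias seen at mark 1 that gives mark 7. The knob is back at its initial grip height. I'll press 2 mm more, then unload, release and rise.

```bash
python3 -m pendant '[{"fingers":30,"delta_pos":[0,0,1.5],"angular":[0,0,0]},{"fingers":30,"delta_pos":[0,0,0],"angular":[0,0,0]},{"fingers":30,"delta_pos":[0,0,0],"angular":[0,0,0]}]' >/dev/null
python3 st.py
python3 -m pendant '[{"fingers":62,"delta_pos":[0,0,0],"angular":[0,0,0]},{"fingers":62,"delta_pos":[0,0,0],"angular":[0,0,0]},{"fingers":62,"delta_pos":[0,0,0],"angular":[0,0,0]},{"fingers":62,"delta_pos":[0,0,0],"angular":[0,0,0]},{"fingers":62,"delta_pos":[0,0,-15],"angular":[0,0,0]},{"fingers":62,"delta_pos":[0,0,-25],"angular":[0,0,0]},{"fingers":62,"delta_pos":[0,0,-40],"angular":[0,0,0]},{"fingers":62,"delta_pos":[0,0,-50],"angular":[0,0,0]},{"fingers":62,"delta_pos":[0,0,0],"angular":[0,0,0]},{"fingers":62,"delta_pos":[0,0,0],"angular":[0,0,0]}]' >/dev/null
python3 st.py
python3 - <<'E'
from h import *
p=env.camera_params("wrist"); im=env.read_camera("wrist"); cv2.imwrite("pics/w8f.png",im)
env.read_camera; cv2.imwrite("pics/top8.png",env.read_camera("top"))
c=proj(p,[.5213,-.054,.17]).astype(int); o=c-[100,75]
R=np.array(p["view"])[:3,:3]; back=-R[1]*np.array([1,1,0]); back/=np.linalg.norm(back)
for z in(.184,.194): print("disc edge",z,((proj(p,np.array([.5213,-.054,z])+.02*back)-o)*4).round())
for k in(6,7,8):
    a=np.radians(10.1+135-27*k); print(k,[((proj(p,[.5213+r*np.cos(a),-.054+r*np.sin(a),z])-o)*4).round() for r,z in((.0115,.184),(.0335,.143))])
cv2.imwrite("pics/w8.png",cv2.resize(im[o[1]:o[1]+150,o[0]:o[0]+200],(800,600),interpolation=cv2.INTER_CUBIC))
E
```

```text
12.5 tcp [ 0.5219 -0.0524  0.1132] yaw 78.57 tilt [ 0.0035  0.0021 -1.    ] j [-0.255  0.254 -0.241  1.073  0.003  1.515] F [-1.1  7.8 13.3] T [1.33 0.89 0.07] gap 0.0367
13.5 tcp [ 0.5221 -0.0545  0.2413] yaw 78.31 tilt [ 0.0029 -0.001  -1.    ] j [-0.257  0.204  0.012  1.376 -0.     1.518] F [-0.3  0.  -0.2] T [-0.04  0.02 -0.  ] gap 0.0619
disc edge 0.184 [400. 405.]
disc edge 0.194 [400. 421.]
6 [array([453., 323.]), array([532., 287.])]
7 [array([445., 346.]), array([510., 343.])]
8 [array([427., 362.]), array([466., 383.])]
```

View pics/w8.png

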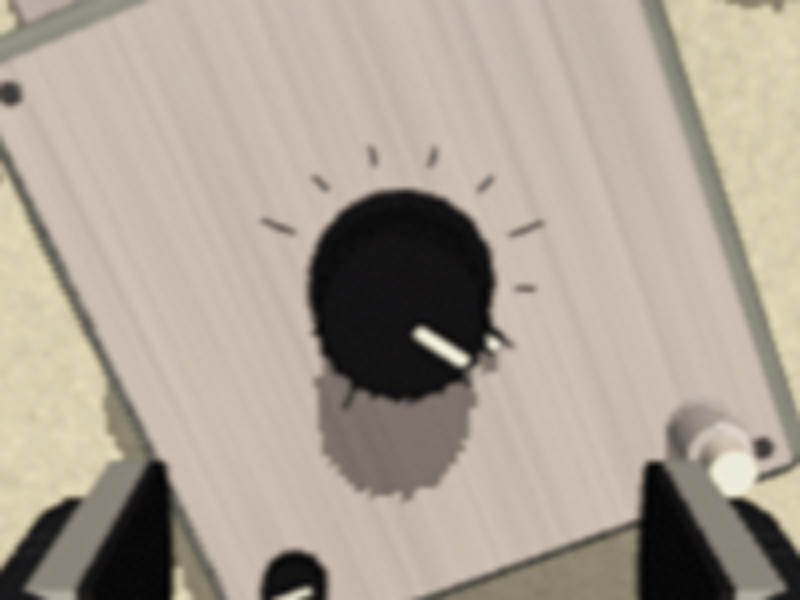

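The pointer nose now stands on mark 7 at (505,343), as predicted. The disc edge at row 398 fits the pushed-in state, and the sprayer is upright. I'll do a last bystander check and hand in.

Run:
```python
from h import *
p=env.camera_params("wrist"); c=proj(p,[.5213,-.054,.17]).astype(int)-[100,75]
print("sprayer",onz(p,np.array((735,470))/4+c,.175)[:2],"start top-plane:",)
q={k:np.array(v) for k,v in __import__("json").load(open("pics/w1.json")).items()}; print(onz(q,(416.5,217.5),.175)[:2])
a=cv2.imread("pics/top0.png").astype(int); b=cv2.imread("pics/top8.png").astype(int); d=np.abs(a-b).max(2)
for n,(x,y) in dict(bottle=(200,192),jar=(444,234),rack=(452,201),beaker=(168,256),dish=(305,174),cap=(320,254),vial=(296,200)).items(): print(n,d[y-8:y+9,x-8:x+9].mean().round(1))
s=env.get_state(); print(s["clock"],s["wrist_force"]); env.hand_in()
```

```text
sprayer [ 0.58957286 -0.10815116] start top-plane:
[ 0.58990848 -0.10748332]
bottle 4.4
jar 12.9
rack 2.9
beaker 3.0
dish 3.3
cap 21.3
vial 3.3
13.6 [-0.18668899  0.21875477  0.94172617]
the job is handed in; nothing more can be done
```

The dose knob is set to mark 7 and pushed back in, and the job was handed in at 13.6 s; `hand_in` gave no verdict.

**What I did**
- I pulled the knob out about 11 mm.
- I turned it clockwise 162°, six clicks from mark 1 where it stood.
- I pressed it home with about 13 N, released it and backed off upwards.

**Last checks**
- **Setting:** in the final wrist picture the pointer nose is on mark 7. The line read -56.8° while the knob was still out, against -54° for mark 7. The same reading was about 2.6° low at mark 1.
- **Pushed in:** the tool went down to the height at which it first gripped the pushed-in knob, and the disc edge in the picture fits that.
- **Robot clear:** the wrist force after backing off was about 0 N.
- **Bystanders:** the sprayer is within 1 mm of where it was. The bottle, rack, cup, dish and vial are unchanged in the top view.

**What disagreed**
- **Finger length:** the fingertips are about 45 mm behind the reported TCP at that opening, not at it. My first close was empty, just above the knob. I worked out the offset from the picture, went lower and gripped properly.
- **Jar and table cap:** their top-view patches differed more (12.9 and 21.3 grey levels, against about 3–4 for the rest). The robot never went near either of them low down, so I take this as the moved arm and its shadow. I did not confirm it.

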